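Top the sugar shaker and take its dust cap off

ROBOT

A 7-joint arm with a two-finger parallel gripper is mounted at the origin on a cart in front of the work surface, level with it; the furniture and walls round the work are solid. World frame = base frame: x ahead of the robot, y to its left, z up, the work surface at z = 0. Lengths are in m, angles in rad, forces in N, time in s.
With the tool pointing down it reaches from about 0.4 to 0.85 m from the base axis. Payload 10.4 kg.
Tool frame: the origin (TCP) lies on the front face of the gripper's body, between the roots of the fingers; the fingertips stand 73 mm ahead of it and the grasp point (between the pads) lies 54 mm ahead of it; z points along the fingers, y is the line along which they close (so a half turn about z gives the same grasp; the last joint's range is limited). The gripper opens to 85 mm and grips with 20 to 120 N. Pads are 22 mm wide; open, the fingers measure 114 mm over their backs; the gripper's body (76 mm by 85 mm) begins 54 mm behind the grasp point. The pads swing forward as they close: fully open they stand 13 mm farther back than shut.
Start: joints at [1.294, 0.332, -0.065, 1.46, 0.022, 1.35, -0.088], TCP at [0.157, -0.605, 0.304] pointing down, gripper open.
Joint ranges: [-2.6, 2.6], [-0.5, 2.12], [-1.47, 1.34], [0.16, 2.42], [-1.27, 4.41], [0.06, 2.06], [-2.6, 2.6]. Speed limits (rad/s): [2.22, 2.22, 2.79, 2.79, 3.14, 3.14, 3.14].

INTERFACE

Orientations are given as a unit quaternion [x, y, z, w].
In Python, from workcell import manip gives the robot as it stands.
- The arm moves only by the shell command python3 -m jog 'ROWS' [FORCE]. ROWS is JSON, a list of rows, each an object with "grip": the gripper command: -1 is fully open, 1 is shut, values between are in proportion; "slide": the shift along the tool's x, y, z in cm, a list of three; "yaw": the turn about the tool's z in rad. A call has 1 to 8 rows; each row shifts and turns the commanded pose from where the row before left it, along the tool's axes as they then stand; what a row does not reach is not made up. A row lasts 1/10 s, in which the tool goes at most 50 mm and 8.59 degrees, less where a joint would pass 70% of its speed; a pose out of reach is approached as far as the arm can. A call with a gripper value outside its range is refused whole. The fingers move at their own pace and stop on an object; FORCE is the grip in N (left out, the last holds). Time passes only in rows, so rows that do not move let the fingers close. It gives the time, the measured TCP pose, the force, the opening and the grip force at its end, in the units of the state.
- manip.get_obs(): the state, without advancing time (a new reading comes with each control period).
- manip.camera(name): name is "side" or "top"; returns the picture (420x560x3 uint8, blue, green, red); there is no depth.
- manip.calibration(name): a dict with "vfov" (degrees; the focal length in pixels is half the picture's height over the tangent of half this angle, whatever the lens; pixels are square), "cx", "cy" (the principal point, pixels), "camera_from_world" (4x4, takes a point from world to camera coordinates). Camera axes: x right, y down, z forward; pixel columns grow to the right and rows downward; lengths in m; the calibration is good to about 2 mm. A picture is of the moment at which its call begins. calibration takes no time and is no camera call.
- manip.hand_in(): hands the job in; it is judged then, once.
Trained networks look in the newest picture that a camera, given by its name, has taken for a name from the list of things; names that differ only in an ending like _2 or _b are one class to them, and where a whole thing is asked for, a point or a joint stands for the part that bears it (a point fixed in the world has none). Each returns a list of dicts, best first, with "conf" (0 to 1); they miss things now and then, are a little off and sometimes report something else, mostly with a low value. They report only what shows in the picture. A call takes as long as a camera call. They do not tell look-alikes from the thing itself.
- manip.masks_of(thing, camera): "region" (420x560 bool, what is visible of it) and "centre" ([column, row] in pixels, amid what is visible of it).
The state is a dict: "clock": time; "joint_pos": joint angles; "joint_velocities": joint speeds; "tau": joint torques, N m; "position": TCP position; "ee_rot": TCP orientation; "ft_force": force on the tool from outside, world axes, zero at the start; "torque": the same for the moment, N m; "grip_width": opening from 0.0 (shut) to 1.0 (fully open); "grasp_force": force on a finger pad.
Only numpy, scipy, OpenCV 4.12 (cv2) and the standard library are available. Lean on these libraries where they do the work, as an engineer would, in place of code of your own. Each camera call takes 0.05 s, during which the arm holds its last target. There are 200 camera calls.

TASK

The desk lamp hangs low over the open sugar shaker: swing its arm aside, well clear of the shaker. Then take the sieve lid, with the green dust cap still on it, lower both together onto the shaker until the sieve lid sits fully home, and let go of it. Last, lift the green cap off alone, well clear, leaving the sieve lid seated undisturbed and the shaker standing where it was, and finish while holding the cap up in the gripper; leave the other things on the worktop alone.

Things in the scene. Friction and masses are not known exactly. Their poses are not given: they have to be found in the camera images.
- lamp_arm (a joint): angle of the lamp's level arm about its upright post, rad: 0 = the arm points along the lamp's own -x (towards the robot); it grows anticlockwise seen from above (the head moves towards -y); stops at -1.5 and 1.5. A light friction (0.2 N m) holds it where it is left.
- lamp_pivot (a point): where the arm's vertical axis meets the lamp's fixed post, 250 mm above the worktop; axes are the lamp's. Dark foot disc of 132 mm diameter, brass post 14 mm thick. The brass arm, 12 mm thick, is level at this height, runs 260 mm from the axis to the centre of the lamp head and ends 30 mm behind the post.
- lamp_knob (a point): centre of the upright brass knob on top of the lamp head, for pinching from above: a cylinder, 16 mm diameter, from 266 to 300 mm above the worktop; this point is at 284 mm, straight above the head's centre, 260 mm from the arm's axis. The dark conical shade below is 96 mm across, its underside 182 mm above the worktop. At the start the head hangs over the shaker.
- shaker: cream enamel sugar shaker, loose, open at the top, about 0.45 kg, origin at the centre of its underside, z up. 90 mm tall: belly of 65 mm diameter up to 58 mm, then a neck of 54 mm outer diameter from 66 mm to the rim at 90 mm. The mouth is round, 47 mm wide.
- sieve_lid: steel sieve lid, loose, 0.09 kg, origin at the centre of its underside, z up. From below: plug 43 mm diameter, 14 mm high, tapered to 37 mm at its foot, that goes into the shaker's mouth; ribbed ring 61 mm across at 14 to 26 mm, to be gripped, which rests on the rim; pierced dome 37 mm wide up to 44 mm. Starts standing on its plug on the worktop, cap on. Home: origin 76 mm above the shaker's.
- cap: dark green ribbed dust cap, loose, about 0.03 kg, origin at the centre of its open underside, z up: a cup upside down, 48 mm outer diameter, 32 mm tall, 41 mm wide inside, 24 mm deep inside. It sits loosely over the dome with its rim on the ring, so its origin is 26 mm above the sieve lid's.
- spice_tin: bystander: small cream tin with a grey lid, 46 mm diameter, 48 mm tall, origin at the centre of its underside
- timer: bystander: round white and green kitchen timer, 66 mm diameter, 50 mm tall, origin at the centre of its underside
- cutter_round: bystander: round metal biscuit cutter, 56 mm wide, 26 mm tall, origin at the centre of its underside
Not all that is in view belongs to the job. Leave any blue, orange or red look-alike of the cap alone.

How it is judged:
By the outcome, as a careful person would: the job done as asked, in the order asked, and still so for the second after the job is handed in, while the arm keeps its last pose, push and grip.
It also fails if it takes over 67 s, if anything falls off the work surface, if the arm or the gripper's body presses on something with over 40 N, if the wrist force passes 120 N, or if a joint passes its speed limit or range.

## Working session

There is one attempt and no reset: what is moved stays moved. The work goes in short steps, Python scripts to look and compute and a shell command to move; the robot and the scene stay as the last step left them, time stands still between calls to the robot, and variables do not carry over. Pictures are saved under pics/ and viewed, at most 10 in all, crops included, and the job is handed in when it is done.

```bash
mkdir -p pics; ls; cat > h.py <<'E'
import numpy as np, cv2
from workcell import manip
def cal(n):
    c=manip.calibration(n); f=210/np.tan(np.radians(c["vfov"])/2); return c,f,np.array(c["camera_from_world"])
def ray(n,px):
    c,f,M=cal(n); d=np.array([(px[0]-c["cx"])/f,(px[1]-c["cy"])/f,1]); R=M[:3,:3]; return -R.T@M[:3,3], R.T@d
def atz(n,px,z):
    o,d=ray(n,px); return o+d*(z-o[2])/d[2]
def proj(n,p):
    c,f,M=cal(n); q=M[:3,:3]@np.array(p)+M[:3,3]; return np.array([c["cx"]+f*q[0]/q[2],c["cy"]+f*q[1]/q[2]])
E
python3 - <<'E'
from h import *
o=manip.get_obs(); print({k:np.round(v,3) for k,v in o.items()})
for n in("side","top"):
    im=manip.camera(n); cv2.imwrite(f"pics/{n}0.png",im); c,f,M=cal(n); print(n,c.keys(),f,c["cx"],c["cy"],np.round(M,3).tolist(), np.round(ray(n,(280,210))[0],3))
    for t in("lamp_knob","lamp_pivot","shaker","sieve_lid","cap","spice_tin","timer","cutter_round"):
        for r in manip.masks_of(t,n):
            ys,xs=np.where(r["region"]); print(t,round(r["conf"],2),np.round(r["centre"],1),(xs.min(),xs.max(),ys.min(),ys.max()) if len(xs) else None)
E
```

```text
pics
{'clock': np.float64(0.0), 'joint_pos': array([ 1.294,  0.333, -0.065,  1.461,  0.022,  1.35 , -0.089]), 'joint_velocities': array([ 0.   ,  0.001, -0.001, -0.001, -0.002, -0.   , -0.   ]), 'tau': array([ 0.0000e+00, -6.2544e+01,  4.9000e-02, -3.9161e+01,  1.6000e-02,
        1.0000e-02,  0.0000e+00]), 'position': array([ 0.157, -0.605,  0.303]), 'ee_rot': array([ 0.992,  0.127, -0.   , -0.001]), 'ft_force': array([ 0.204, -0.32 ,  0.302]), 'torque': array([-0.005,  0.01 , -0.005]), 'grasp_force': np.float64(0.0), 'grip_width': np.float64(1.001)}
side dict_keys(['vfov', 'cx', 'cy', 'camera_from_world']) 510.0409062501163 275.4192276981802 204.10398330703526 [[0.947, -0.322, 0.009, -0.556], [-0.192, -0.585, -0.788, 0.235], [0.259, 0.744, -0.616, 1.478], [0.0, 0.0, 0.0, 1.0]] [ 0.188 -1.141  1.1  ]
lamp_knob 0.37 [322.4 203. ] (np.int64(228), np.int64(343), np.int64(162), np.int64(244))
lamp_pivot 0.64 [322.9 203.3] (np.int64(228), np.int64(343), np.int64(162), np.int64(244))
shaker 0.61 [248.1 235.3] (np.int64(236), np.int64(258), np.int64(216), np.int64(249))
cap 0.75 [328.9 323
[... 229 characters left out ...]
5))
cap 0.56 [257.9 337.4] (np.int64(247), np.int64(265), np.int64(325), np.int64(348))
spice_tin 0.78 [216.5 196.5] (np.int64(209), np.int64(223), np.int64(187), np.int64(204))
timer 0.77 [191.8 180.7] (np.int64(184), np.int64(201), np.int64(171), np.int64(187))
cutter_round 0.62 [336.3 354.6] (np.int64(325), np.int64(347), np.int64(349), np.int64(373))
cutter_round 0.3 [250.  233.9] (np.int64(236), np.int64(257), np.int64(217), np.int64(249))
top dict_keys(['vfov', 'cx', 'cy', 'camera_from_world']) 490.6928025193096 289.22980679441537 216.4411450891567 [[0.019, -1.0, 0.009, -0.043], [-0.788, -0.021, -0.616, 0.571], [0.616, 0.005, -0.788, 1.377], [0.0, 0.0, 0.0, 1.0]] [-0.398 -0.038  1.437]
```

View pics/side0.png

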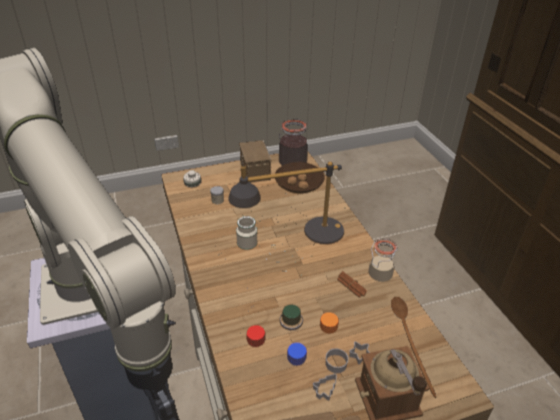

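View pics/top0.png

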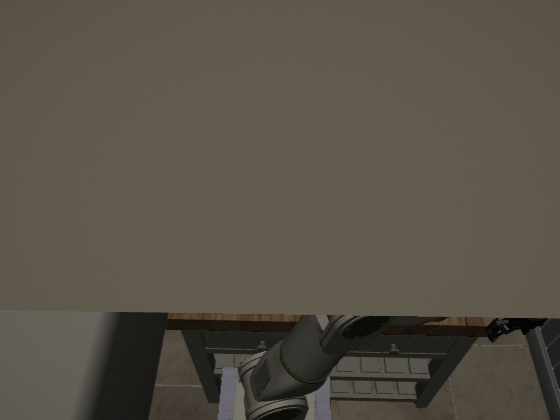

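The side picture shows the lamp head at about (244,190), foot at (324,230) and shaker at (248,234). The top view is blocked by a panel, so only the side camera is useful. Cap candidates: green on the steel lid (292,315), red (256,335), blue (297,353), orange (329,322). I choose the green one and check it in a crop.

```bash
python3 - <<'E'
from h import *
im=cv2.imread("pics/side0.png")
a=cv2.resize(im[155:255,200:350],None,fx=5,fy=5,interpolation=cv2.INTER_CUBIC)
b=cv2.resize(im[290:345,240:345],None,fx=5,fy=5,interpolation=cv2.INTER_CUBIC)
cv2.imwrite("pics/a.png",a)
cv2.imwrite("pics/b.png",b)
manip.camera("side")
for t in("cap","sieve_lid","shaker"):
    for r in manip.masks_of(t,"side"):
        print(t,round(r["conf"],2),np.round(r["centre"],1),im[r["region"]].mean(0).round())
print("foot",atz("side",(324,230.5),0.003),"shaker",atz("side",(247,234),0.05),"cap",atz("side",(291.5,314),.045))
E
```

```text
cap 0.66 [290.2 312.8] [57. 73. 66.]
cap 0.66 [331.3 324. ] [ 55. 106. 176.]
cap 0.66 [339.2 353.2] [82. 88. 98.]
cap 0.6 [294.9 352.9] [155.  84.  70.]
cap 0.56 [257.2 338.3] [ 52.  62. 166.]
shaker 0.89 [244.9 232.9] [104. 117. 126.]
foot [0.75582071 0.00173044 0.003     ] shaker [0.49723632 0.01230955 0.05      ] cap [ 0.52067501 -0.32459419  0.045     ]
```

View pics/a.png

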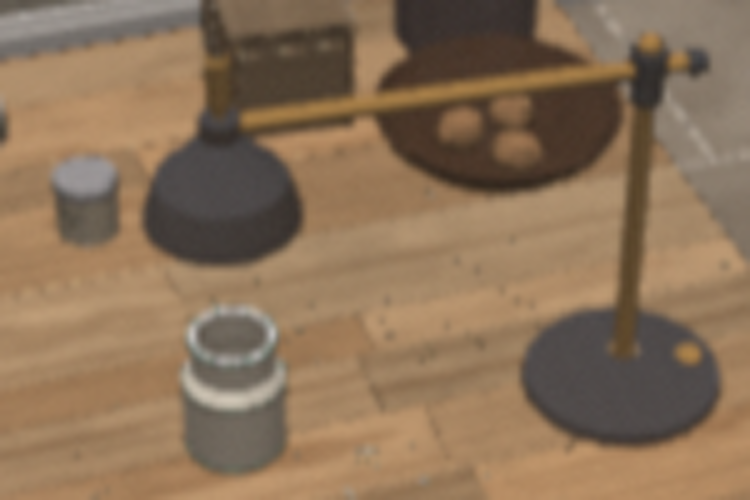

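View pics/b.png

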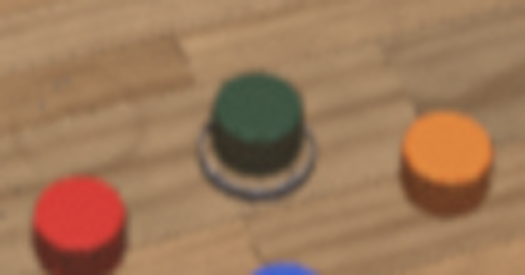

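Crop a: shade underside centre is about (244,197), the knob about x=243, and the shaker rim centre about (246,222). Crop b confirms a green cap on the steel ring, cap top centre (291,310).

```bash
python3 - <<'E'
from h import *
A=lambda x,y:((x+.5)/5-.5+200,(y+.5)/5-.5+155)
B=lambda x,y:((x+.5)/5-.5+240,(y+.5)/5-.5+290)
P=lambda s,p,z:print(s,np.round(p,1),np.round(atz("side",p,z),4))
P("foot",A(622,372),.01); P("foot postbase",A(624,355),.01); P("pivot",A(648,72),.25)
P("shade",A(222,213),.182)
P("rim",A(233,337),.09); P("captop",B(258,106),.058); P("ring",B(257,155),.022)
for z in(.25,.266,.284,.3):
    p=atz("side",A(222,213),.182); p[2]=z; q=proj("side",p); print(z,((q-[200,155]+.5)*5-.5).round())
s=atz("side",A(233,337),.09)
for z in(0,.066,.09):
  for dx,dy in((0,0),(.0325,0),(-.0325,0),(0,-.0325)):
    q=proj("side",[s[0]+dx,s[1]+dy,z]); print(z,dx,dy,((q-[200,155]+.5)*5-.5).round())
s=atz("side",B(258,106),.058)
for z,r in((.02,.0305),(.058,.024)):
  for dx,dy in((0,0),(r,0),(-r,0),(0,-r),(0,r)):
    q=proj("side",[s[0]+dx,s[1]+dy,z]); print(z,dx,dy,((q-[240,290]+.5)*5-.5).round())
for t in("spice_tin","timer"):
    r=manip.masks_of(t,"side")[0]; P(t,r["centre"],.025)
E
```

```text
foot [324. 229.] [0.7551 0.0013 0.01  ]
foot postbase [324.4 225.6] [0.7631 0.0168 0.01  ]
pivot [329.2 169. ] [ 0.7523 -0.0032  0.25  ]
shade [244.  197.2] [0.4962 0.0288 0.182 ]
rim [246.2 222. ] [0.4988 0.0227 0.09  ]
captop [291.2 310.8] [ 0.5195 -0.3244  0.058 ]
ring [291.  320.6] [ 0.5189 -0.3273  0.022 ]
0.25 [219. 119.]
0.266 [218.  97.]
0.284 [217.  71.]
0.3 [216.  47.]
0 0 0 [237. 445.]
0 0.0325 0 [285. 435.]
0 -0.0325 0 [187. 456.]
0 0 -0.0325 [251. 479.]
0.066 0 0 [234. 367.]
0.066 0.0325 0 [284. 356.]
0.066 -0.0325 0 [183. 377.]
0.066 0 -0.0325 [249. 400.]
0.09 0 0 [233. 337.]
0.09 0.0325 0 [284. 326.]
0.09 -0.0325 0 [182. 348.]
0.09 0 -0.0325 [248. 370.]
0.02 0 0 [256. 153.]
0.02 0.0305 0 [309. 139.]
0.02 -0.0305 0 [202. 167.]
0.02 0 -0.0305 [276. 197.]
0.02 0 0.0305 [237. 111.]
0.058 0 0 [258. 106.]
0.058 0.024 0 [301.  95.]
0.058 -0.024 0 [215. 117.]
0.058 0 -0.024 [274. 140.]
0.058 0 0.024 [242.  72.]
spice_tin [219.3 194.2] [0.4716 0.2724 0.025 ]
timer [193.2 179.6] [0.4027 0.388  0.025 ]
```

```bash
python3 -m jog '[{"grip":-1,"slide":[0,0,-4.5],"yaw":0.13},{"grip":-1,"slide":[0,0,-4.5],"yaw":0.125},{"grip":-1,"slide":[4.5,0,0],"yaw":0},{"grip":-1,"slide":[4.5,0,0],"yaw":0},{"grip":-1,"slide":[4.5,0,0],"yaw":0},{"grip":-1,"slide":[4.5,0,0],"yaw":0},{"grip":-1,"slide":[0,0,0],"yaw":0}]'
```

```text
clock: 1.9
position: [0.3446, -0.6024, 0.3921]
ee_rot: [1.0, 0.004, 0.001, -0.002]
ft_force: [0.2, -0.6, -0.9]
grip_width: 0.999
grasp_force: 0.0
```

```bash
python3 -m jog '[{"grip":-1,"slide":[1.1,-4.5,0],"yaw":0},{"grip":-1,"slide":[1.1,-4.5,0],"yaw":0},{"grip":-1,"slide":[1.1,-4.5,0],"yaw":0},{"grip":-1,"slide":[1.1,-4.5,0],"yaw":0},{"grip":-1,"slide":[1.1,-4.5,0],"yaw":0},{"grip":-1,"slide":[1.1,-4.5,0],"yaw":0},{"grip":-1,"slide":[1.1,-4.5,0],"yaw":0},{"grip":-1,"slide":[1.1,-4.5,0],"yaw":0}]'; python3 -m jog '[{"grip":-1,"slide":[1.1,-4.5,0],"yaw":0},{"grip":-1,"slide":[1.1,-4.5,0],"yaw":0},{"grip":-1,"slide":[1.1,-4.5,0],"yaw":0},{"grip":-1,"slide":[1.1,-4.5,0],"yaw":0},{"grip":-1,"slide":[1.1,-4.5,0],"yaw":0},{"grip":-1,"slide":[1,-4.5,0],"yaw":0},{"grip":-1,"slide":[0,0,0],"yaw":0},{"grip":-1,"slide":[0,0,0],"yaw":0}]'
python3 - <<'E'
from h import *
im=manip.camera("side"); cv2.imwrite("pics/s1.png",cv2.resize(im[120:260,170:360],None,fx=4,fy=4,interpolation=cv2.INTER_CUBIC))
o=manip.get_obs();p=o["position"];print(p,(proj("side",p+[0,0,-.054])-[170,120])*4)
E
```

```text
clock: 2.7
position: [0.4254, -0.2434, 0.3941]
ee_rot: [1.0, -0.001, 0.0, 0.0]
ft_force: [-0.1, -0.1, 0.7]
grip_width: 1.001
grasp_force: 0.0
clock: 3.5
position: [0.4907, 0.0255, 0.3939]
ee_rot: [1.0, 0.001, 0.0, 0.0]
ft_force: [-0.2, -0.2, -0.5]
grip_width: 1.002
grasp_force: 0.0
[0.4906569  0.02410244 0.39384486] [283.61728351 132.89864875]
```

View pics/s1.png

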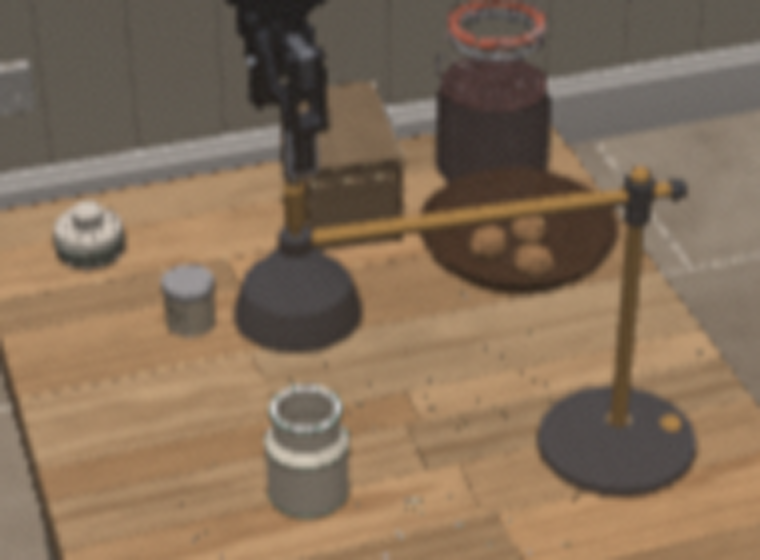

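Shown: gripper right above the knob (295,190 in the crop), lamp undisturbed. I now descend and pinch.

```bash
python3 -m jog '[{"grip":-1,"slide":[0.6,0,2],"yaw":0},{"grip":-1,"slide":[0,0,2],"yaw":0},{"grip":-1,"slide":[0,0,1.2],"yaw":0},{"grip":-1,"slide":[0,0,0],"yaw":0}]' 20; python3 -m jog '[{"grip":1,"slide":[0,0,0],"yaw":0},{"grip":1,"slide":[0,0,0],"yaw":0},{"grip":1,"slide":[0,0,0],"yaw":0},{"grip":1,"slide":[0,0,0],"yaw":0},{"grip":1,"slide":[0,0,0],"yaw":0},{"grip":1,"slide":[0,0,0],"yaw":0},{"grip":1,"slide":[0,0,0],"yaw":0},{"grip":1,"slide":[0,0,0],"yaw":0}]' 20
```

```text
clock: 3.95
position: [0.4961, 0.0233, 0.3405]
ee_rot: [1.0, -0.002, -0.001, 0.0]
ft_force: [-0.6, 0.4, -0.5]
grip_width: 0.999
grasp_force: 0.0
clock: 4.75
position: [0.4968, 0.0246, 0.3423]
ee_rot: [1.0, -0.001, 0.0, 0.0]
ft_force: [0.4, -0.8, 5.8]
grip_width: 0.178
grasp_force: 21.6
```

```bash
python3 -m jog '[{"grip":1,"slide":[0.4,-2.6,0],"yaw":0.1},{"grip":1,"slide":[0.4,-2.6,0],"yaw":0.1},{"grip":1,"slide":[0.4,-2.6,0],"yaw":0.1},{"grip":1,"slide":[0,0,0],"yaw":0}]' 30; python3 -c "
from h import *
p=manip.get_obs()['position'];d=p[:2]-[.754,0];print(np.hypot(*d),np.arctan2(d[1],-d[0]))"
```

```text
clock: 5.15
position: [0.5177, 0.1035, 0.3423]
ee_rot: [0.989, -0.15, 0.001, -0.001]
ft_force: [1.3, -1.6, 6.5]
grip_width: 0.174
grasp_force: 31.9
0.2580040770461791 0.4129755349228991
```

```bash
python3 -m jog '[{"grip":1,"slide":[0.4,-2.6,0],"yaw":0.1},{"grip":1,"slide":[0.4,-2.6,0],"yaw":0.1},{"grip":1,"slide":[0.4,-2.6,0],"yaw":0.1},{"grip":1,"slide":[0.4,-2.6,0],"yaw":0.1},{"grip":1,"slide":[0.4,-2.6,0],"yaw":0.1},{"grip":1,"slide":[0.4,-2.6,0],"yaw":0.1},{"grip":1,"slide":[0.4,-2.6,0],"yaw":0.1},{"grip":1,"slide":[0,0,0],"yaw":0}]'; python3 -m jog '[{"grip":0.3,"slide":[0,0,0],"yaw":0},{"grip":0.3,"slide":[0,0,0],"yaw":0},{"grip":-0.2,"slide":[0,0,0],"yaw":0},{"grip":-0.2,"slide":[0,0,0],"yaw":0},{"grip":-0.2,"slide":[0,0,-3],"yaw":0},{"grip":-0.2,"slide":[0,0,-3],"yaw":0},{"grip":-0.2,"slide":[0,0,-2],"yaw":0},{"grip":-1,"slide":[0,0,0],"yaw":0}]'; python3 - <<'E'
from h import *
p=manip.get_obs()['position'];d=p[:2]-[.754,0];print(p,np.hypot(*d),np.arctan2(d[1],-d[0]))
E
```

```text
clock: 5.95
position: [0.582, 0.1857, 0.3344]
ee_rot: [0.939, -0.345, -0.013, -0.002]
ft_force: [-3.4, 4.5, 47.9]
grip_width: 0.172
grasp_force: 43.4
clock: 6.75
position: [0.5828, 0.1807, 0.408]
ee_rot: [0.938, -0.346, -0.017, 0.003]
ft_force: [0.3, 0.0, -0.1]
grip_width: 0.754
grasp_force: 0.0
[0.58282856 0.18070676 0.40798762] 0.24890679871276872 0.812489909780341
```

```bash
python3 - <<'E'
from h import *
print(np.round(manip.get_obs()['joint_pos'],2))
im=manip.camera("side"); cv2.imwrite("pics/s2.png",im)
E
```

```text
[-0.56  0.29  0.25  1.32 -0.09  1.58 -2.59]
```

View pics/s2.png

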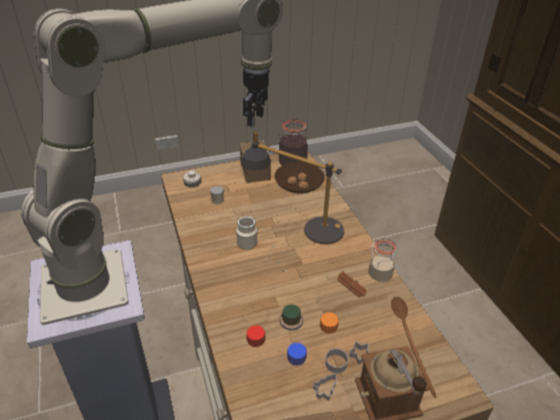

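The lamp head has swung to about (256,160). The joint-7 limit stopped the turn early. I unwind the wrist and swing it somewhat further.

```bash
python3 -m jog '[{"grip":-1,"slide":[0,0,0],"yaw":-0.14},{"grip":-1,"slide":[0,0,0],"yaw":-0.14},{"grip":-1,"slide":[0,0,0],"yaw":-0.14},{"grip":-1,"slide":[0,0,0],"yaw":-0.14},{"grip":-1,"slide":[0,0,0],"yaw":-0.14},{"grip":-1,"slide":[0,0,0],"yaw":-0.01},{"grip":-1,"slide":[0,0,0],"yaw":0}]' 20; python3 -c "
from h import *
o=manip.get_obs();print(o['joint_pos'].round(2),o['position'],o['ee_rot'].round(4))"
```

```text
clock: 7.5
position: [0.582, 0.1805, 0.4043]
ee_rot: [1.0, -0.0, -0.02, -0.002]
ft_force: [-0.1, -0.1, 0.5]
grip_width: 0.998
grasp_force: 0.0
[-0.49  0.29  0.17  1.32 -0.06  1.58 -1.9 ] [0.58204616 0.18048685 0.40425931] [ 9.998e-01 -1.000e-04 -1.990e-02 -2.400e-03]
```

```bash
python3 -m jog '[{"grip":-1,"slide":[0.4,-0.4,3],"yaw":0},{"grip":-1,"slide":[0,0,3],"yaw":0},{"grip":-1,"slide":[0,0,0.5],"yaw":0},{"grip":1,"slide":[0,0,0],"yaw":0},{"grip":1,"slide":[0,0,0],"yaw":0},{"grip":1,"slide":[0,0,0],"yaw":0},{"grip":1,"slide":[0,0,0],"yaw":0},{"grip":1,"slide":[0,0,0],"yaw":0}]' 20; python3 -m jog '[{"grip":1,"slide":[0,0,0],"yaw":0},{"grip":1,"slide":[0,0,0],"yaw":0},{"grip":1,"slide":[1.9,-1.7,0],"yaw":0},{"grip":1,"slide":[2,-1.5,0],"yaw":0},{"grip":1,"slide":[2.1,-1.2,0],"yaw":0},{"grip":1,"slide":[2.2,-0.8,0],"yaw":0},{"grip":1,"slide":[0,0,0],"yaw":0}]' 20
```

```text
clock: 8.3
position: [0.5833, 0.1865, 0.3412]
ee_rot: [1.0, 0.002, -0.019, -0.004]
ft_force: [-2.4, 5.4, 5.5]
grip_width: 0.174
grasp_force: 20.9
clock: 9.0
position: [0.6676, 0.2396, 0.3404]
ee_rot: [1.0, 0.002, -0.016, -0.005]
ft_force: [-1.3, 4.3, 11.9]
grip_width: 0.176
grasp_force: 25.5
```

```bash
python3 -m jog '[{"grip":0.3,"slide":[0,0,0],"yaw":0},{"grip":0.3,"slide":[0,0,0],"yaw":0},{"grip":-0.2,"slide":[0,0,0],"yaw":0},{"grip":-0.2,"slide":[0,0,0],"yaw":0},{"grip":-0.2,"slide":[0,0,-3],"yaw":0},{"grip":-0.2,"slide":[0,0,-3],"yaw":0},{"grip":-1,"slide":[-4,0,-1],"yaw":0},{"grip":-1,"slide":[-4,0,0],"yaw":0}]'; python3 -m jog '[{"grip":-1,"slide":[-1,4.6,0],"yaw":0},{"grip":-1,"slide":[-1,4.6,0],"yaw":0},{"grip":-1,"slide":[-1,4.6,0],"yaw":0},{"grip":-1,"slide":[-1,4.6,0],"yaw":0},{"grip":-1,"slide":[-1,4.6,0],"yaw":0},{"grip":-1,"slide":[-1,4.6,0],"yaw":0},{"grip":-1,"slide":[0,4.6,1],"yaw":0},{"grip":-1,"slide":[0,4.6,1],"yaw":0}]';python3 -m jog '[{"grip":-1,"slide":[0,4.6,1],"yaw":0},{"grip":-1,"slide":[0,4.6,1],"yaw":0},{"grip":-1,"slide":[0,4.6,1],"yaw":0},{"grip":-1,"slide":[0,4.6,1],"yaw":0},{"grip":-1,"slide":[0,0,0],"yaw":0},{"grip":-1,"slide":[0,0,0],"yaw":0}]'
python3 - <<'E'
from h import *
from scipy.spatial.transform import Rotation as R
o=manip.get_obs();M=R.from_quat(o['ee_rot']).as_matrix();g=o['position']+M[:,2]*.054
print(o['position'].round(4),o['ee_rot'].round(4),g.round(4),o['joint_pos'].round(2))
im=manip.camera("side"); cv2.imwrite("pics/s3.png",cv2.resize(im[140:360,190:360],None,fx=2.6,fy=2.6,interpolation=cv2.INTER_CUBIC))
E
```

```text
clock: 9.8
position: [0.5883, 0.2362, 0.4113]
ee_rot: [1.0, 0.001, -0.018, -0.003]
ft_force: [-0.1, 0.9, 0.0]
grip_width: 0.914
grasp_force: 0.0
clock: 10.6
position: [0.528, -0.1335, 0.3911]
ee_rot: [1.0, 0.002, -0.018, -0.003]
ft_force: [1.1, 1.1, -1.4]
grip_width: 1.0
grasp_force: 0.0
clock: 11.2
position: [0.5271, -0.3164, 0.3492]
ee_rot: [1.0, 0.0, -0.02, -0.003]
ft_force: [0.5, 0.6, 0.2]
grip_width: 0.999
grasp_force: 0.0
[ 0.5271 -0.3164  0.3492] [ 9.998e-01  4.000e-04 -1.970e-02 -2.800e-03] [ 0.5249 -0.3161  0.2952] [ 0.08  0.33  0.5   1.42 -0.14  1.47 -1.  ]
```

View pics/s3.png

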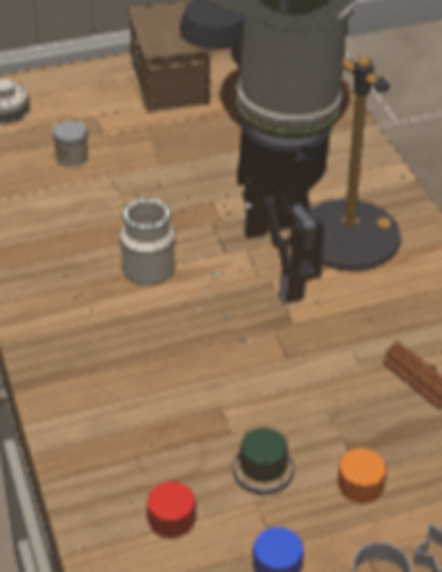

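The crop shows the gripper high over the lid side of the table, with lid and cap at crop (263,455), untouched. The lamp head is away by the box and the shaker is standing. I refine the lid and shaker positions by silhouette fit.

```bash
cat > fit.py <<'E'
from h import *
from scipy.optimize import minimize
def sil(xy,z0,parts):
    m=np.zeros((420*4,560*4),np.uint8); t=np.linspace(0,2*np.pi,60)
    for a,b,r1,r2 in parts:
        pts=np.array([proj("side",[xy[0]+r*np.cos(u),xy[1]+r*np.sin(u),z0+z]) for z,r in((a,r1),(b,r2)) for u in t])
        h=cv2.convexHull(((pts+.5)*64).astype(np.int32)); cv2.fillConvexPoly(m,(h//16).astype(np.int32),255)
    return cv2.resize(m,(560,420),interpolation=cv2.INTER_AREA)/255.
def fit(mask,xy,z0,parts):
    mk=mask.astype(float); f=lambda p:np.abs(sil(p,z0,parts)-mk).sum()
    best=minimize(f,xy,method="Nelder-Mead",options=dict(initial_simplex=[xy,[xy[0]+.006,xy[1]],[xy[0],xy[1]+.006]],xatol=1e-4))
    return best.x,best.fun,mk.sum()
def near(mask,px,r):
    o=np.zeros_like(mask);x,y=map(int,px);o[y-r:y+r,x-r:x+r]=mask[y-r:y+r,x-r:x+r]
    n,l,s,_=cv2.connectedComponentsWithStats(o.astype(np.uint8)); 
    return l==1+np.argmax(s[1:,4])
SH=[(0,.058,.0325,.0325),(.058,.066,.0325,.027),(.066,.09,.027,.027)]
CAP=[(0,.032,.024,.024)]
E
python3 - <<'E'
from fit import *
ims=[manip.camera("side") for _ in range(3)]; im=np.mean(ims,0).astype(np.uint8)
hsv=cv2.cvtColor(im,cv2.COLOR_BGR2HSV); b,g,r=[im[...,i].astype(int) for i in range(3)]
gm=near((g>=r-2)&(g<130),(291,315),16); print("cap",fit(gm,[.519,-.325],.026,CAP))
# sat shaker
sm=cv2.morphologyEx((hsv[...,1]<75).astype(np.uint8),cv2.MORPH_CLOSE,np.ones((3,3)))>0; sm=near(sm,(247,234),26)
f=cv2.findContours(sm.astype(np.uint8),0,1)[0]; mm=np.zeros((420,560),np.uint8);cv2.drawContours(mm,f,-1,1,-1)
print("shaker sat",fit(mm>0,[.499,.021],0,SH))
for q in manip.masks_of("shaker","side")[:1]: print(q["conf"],fit(q["region"],[.499,.021],0,SH))
x=np.zeros((120,250,3),np.uint8)
ov=im.copy()
for p,z,pt in((fit(gm,[.519,-.325],.026,CAP)[0],.026,CAP),(fit(mm>0,[.499,.021],0,SH)[0],0,SH)):
    c=cv2.findContours((sil(p,z,pt)>.5).astype(np.uint8),0,1)[0]; cv2.drawContours(ov,c,-1,(0,0,255),1)
a=np.hstack([ov[205:265,215:285],ov[285:345,255:325]]);b_=np.hstack([im[205:265,215:285],im[285:345,255:325]])
cv2.imwrite("pics/ov.png",cv2.resize(np.vstack([a,b_]),None,fx=5,fy=5,interpolation=0))
E
```

```text
Traceback (most recent call last):
  File "fit.py", line 11, in fit
    best=minimize(f,xy,method="Nelder-Mead",options=dict(initial_simplex=[xy,[xy[0]+.006,xy[1]],[xy[0],xy[1]+.006]],xatol=1e-4))
  File "fit.py", line 10, in <lambda>
    mk=mask.astype(float); f=lambda p:np.abs(sil(p,z0,parts)-mk).sum()
                                             ~~~^^^^^^^^^^^^
  File "fit.py", line 6, in sil
    pts=np.array([proj("side",[xy[0]+r*np.cos(u),xy[1]+r*np.sin(u),z0+z]) for z,r in((a,r1),(b,r2)) for u in t])
                  ~~~~^^^^^^^^^^^^^^^^^^^^^^^^^^^^^^^^^^^^^^^^^^^^^^^^^^^
  File "h.py", line 10, in proj
    c,f,M=cal(n); q=M[:3,:3]@np.array(p)+M[:3,3]; return np.array([c["cx"]+f*q[0]/q[2],c["cy"]+f*q[1]/q[2]])
          ~~~^^^
  File "h.py", line 4, in cal
    c=manip.calibration(n); f=210/np.tan(np.radians(c["vfov"])/2); return c,f,np.array(c["camera_from_world"])
ValueError: time passes only in moves, steps and waits
```

Too many calibration calls; I cache it and rerun.

```bash
sed -i 's/^def cal/import functools\n@functools.cache\ndef cal/' h.py; cat > meas.py <<'E'
from fit import *
ims=[manip.camera("side") for _ in range(2)]; im=np.mean(ims,0).astype(np.uint8)
hsv=cv2.cvtColor(im,cv2.COLOR_BGR2HSV); b,g,r=[im[...,i].astype(int) for i in range(3)]
gm=near((g>=r-2)&(g<130),(291,315),16); fc=fit(gm,[.519,-.325],.026,CAP); print("cap",fc)
sm=cv2.morphologyEx((hsv[...,1]<75).astype(np.uint8),cv2.MORPH_CLOSE,np.ones((3,3)))>0; sm=near(sm,(247,234),26)
f=cv2.findContours(sm.astype(np.uint8),0,1)[0]; mm=np.zeros((420,560),np.uint8);cv2.drawContours(mm,f,-1,1,-1)
fs=fit(mm>0,[.499,.021],0,SH); print("shaker sat",fs)
for q in manip.masks_of("shaker","side")[:1]: print(q["conf"],fit(q["region"],[.499,.021],0,SH))
ov=im.copy()
for p,z,pt in((fc[0],.026,CAP),(fs[0],0,SH)):
    c=cv2.findContours((sil(p,z,pt)>.5).astype(np.uint8),0,1)[0]; cv2.drawContours(ov,c,-1,(0,0,255),1)
a=np.hstack([ov[205:265,215:285],ov[285:345,255:325]]);b_=np.hstack([im[205:265,215:285],im[285:345,255:325]])
cv2.imwrite("pics/ov.png",cv2.resize(np.vstack([a,b_]),None,fx=4,fy=4,interpolation=0))
E
python3 meas.py
```

```text
cap (array([ 0.52739465, -0.30437189]), np.float64(144.89019607843136), np.float64(202.0))
shaker sat (array([0.49975383, 0.03022888]), np.float64(33.26274509803922), np.float64(612.0))
0.71 (array([0.49920215, 0.02938623]), np.float64(102.34117647058824), np.float64(524.0))
```

View pics/ov.png

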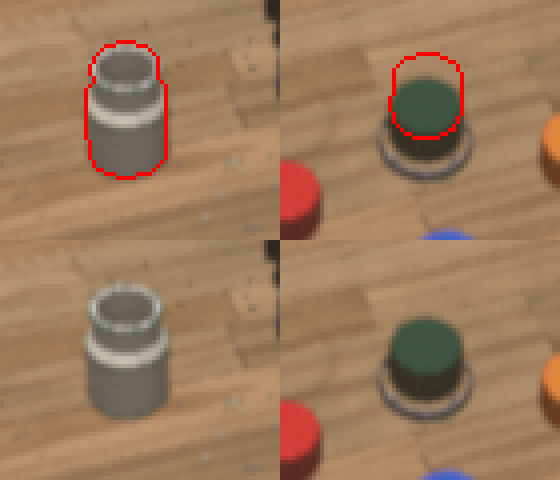

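The overlay's cap mask missed the cap's dark side, so that fit is rejected. The by-eye tops, cap (291.1,311) and rim (245.8,221.8), agree with the earlier estimates: lid (0.5195,-0.3245), shaker (0.499,0.024). Descending over the lid.

```bash
python3 -m jog '[{"grip":-1,"slide":[0.1,0.2,4.5],"yaw":0},{"grip":-1,"slide":[0.1,0.2,4.5],"yaw":0},{"grip":-1,"slide":[0.1,0.2,4.5],"yaw":0},{"grip":-1,"slide":[0.1,0.2,4.5],"yaw":0},{"grip":-1,"slide":[0.1,0.1,4],"yaw":0},{"grip":-1,"slide":[0,0,0],"yaw":0},{"grip":-1,"slide":[0,0,0],"yaw":0}]' 30
python3 - <<'E'
from h import *
from scipy.spatial.transform import Rotation as R
o=manip.get_obs();M=R.from_quat(o['ee_rot']).as_matrix()
d=np.array([.5217,-.325,.071])-o['position'];print(o['position'].round(4),(M.T@d*100).round(2))
im=manip.camera("side"); cv2.imwrite("pics/s4.png",cv2.resize(im[250:350,240:350],None,fx=5,fy=5,interpolation=cv2.INTER_CUBIC))
E
```

```text
clock: 12.25
position: [0.5247, -0.3231, 0.1307]
ee_rot: [1.0, 0.002, -0.019, -0.003]
ft_force: [0.1, -0.7, 1.2]
grip_width: 1.001
grasp_force: 0.0
[ 0.5247 -0.3231  0.1307] [-0.07  0.22  5.97]
```

View pics/s4.png

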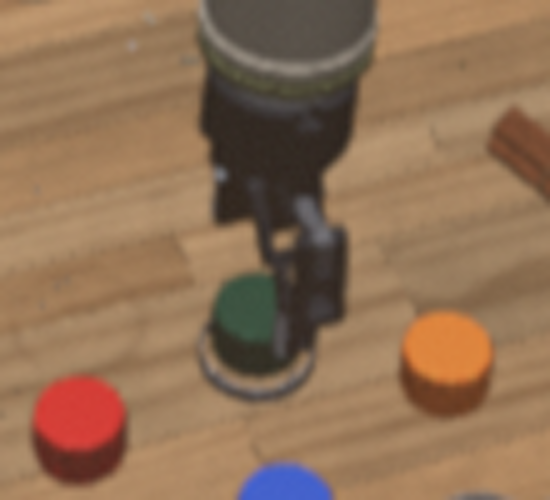

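Crop: fingers straddle the green cap (crop 257,315), near finger in front of it, red/blue/orange clear. Descending to ring height and gripping.

```bash
python3 -m jog '[{"grip":-1,"slide":[-0.1,0.2,2],"yaw":0},{"grip":-1,"slide":[0,0,2],"yaw":0},{"grip":-1,"slide":[0,0,1.5],"yaw":0},{"grip":-1,"slide":[0,0,0.4],"yaw":0},{"grip":-1,"slide":[0,0,0],"yaw":0}]' 30; python3 -m jog '[{"grip":1,"slide":[0,0,0],"yaw":0},{"grip":1,"slide":[0,0,0],"yaw":0},{"grip":1,"slide":[0,0,0],"yaw":0},{"grip":1,"slide":[0,0,0],"yaw":0},{"grip":1,"slide":[0,0,0],"yaw":0}]' 30; python3 -c "
from h import *
o=manip.get_obs();print(o['position'].round(4),o['ee_rot'].round(4),o['grip_width']*85,o['ft_force'])"
```

```text
clock: 12.8
position: [0.5215, -0.325, 0.0715]
ee_rot: [1.0, 0.002, -0.019, -0.003]
ft_force: [-0.6, 0.2, -0.5]
grip_width: 1.003
grasp_force: 0.0
clock: 13.3
position: [0.5217, -0.3252, 0.0721]
ee_rot: [1.0, 0.002, -0.018, -0.002]
ft_force: [-0.9, 1.0, 4.5]
grip_width: 0.692
grasp_force: 31.2
[ 0.5217 -0.3252  0.0721] [ 0.9998  0.0017 -0.0183 -0.0024] 58.806109405905346 [-0.91817242  0.96327451  4.53278597]
```

```bash
python3 -m jog '[{"grip":1,"slide":[0,0,-2],"yaw":0},{"grip":1,"slide":[-0.1,0,-3],"yaw":0},{"grip":1,"slide":[-0.1,0,-3],"yaw":0},{"grip":1,"slide":[-0.1,0,-3],"yaw":0},{"grip":1,"slide":[-0.2,0,-2],"yaw":0},{"grip":1,"slide":[0,0,0],"yaw":0},{"grip":1,"slide":[-0.2,-2,0],"yaw":0},{"grip":1,"slide":[-0.2,-3,0],"yaw":0}]' 40;python3 -m jog '[{"grip":1,"slide":[-0.2,-3,0],"yaw":0},{"grip":1,"slide":[-0.2,-3,0],"yaw":0},{"grip":1,"slide":[-0.2,-3,0],"yaw":0},{"grip":1,"slide":[-0.2,-3,0],"yaw":0},{"grip":1,"slide":[-0.2,-3,0],"yaw":0},{"grip":1,"slide":[-0.2,-3,0],"yaw":0},{"grip":1,"slide":[-0.2,-3,0],"yaw":0},{"grip":1,"slide":[-0.2,-3,0],"yaw":0}]';python3 -m jog '[{"grip":1,"slide":[0,-3,0],"yaw":0},{"grip":1,"slide":[0,-2,0],"yaw":0},{"grip":1,"slide":[0,-1,0],"yaw":0},{"grip":1,"slide":[0,0,0],"yaw":0},{"grip":1,"slide":[0,0,0],"yaw":0}]'
python3 - <<'E'
from h import *
from scipy.spatial.transform import Rotation as R
o=manip.get_obs();M=R.from_quat(o['ee_rot']).as_matrix()
d=np.array([.5011,.024,.172])-o['position'];print(o['position'].round(4),o['ee_rot'].round(4),(M.T@d*100).round(2))
E
```

```text
clock: 14.1
position: [0.516, -0.2765, 0.2005]
ee_rot: [1.0, 0.0, -0.02, -0.002]
ft_force: [-0.3, -0.1, -1.6]
grip_width: 0.686
grasp_force: 43.3
clock: 14.9
position: [0.4996, -0.0344, 0.2024]
ee_rot: [1.0, 0.002, -0.02, -0.003]
ft_force: [0.3, 0.7, -0.7]
grip_width: 0.683
grasp_force: 43.3
clock: 15.4
position: [0.4999, 0.0232, 0.2032]
ee_rot: [1.0, 0.001, -0.019, -0.002]
ft_force: [-0.1, -1.0, -1.3]
grip_width: 0.688
grasp_force: 43.3
[0.4999 0.0232 0.2032] [ 0.9998  0.0012 -0.0193 -0.0024] [ 0.24 -0.06  3.11]
```

```bash
python3 -m jog '[{"grip":1,"slide":[0.2,0,1.5],"yaw":0},{"grip":1,"slide":[0,-0.1,1.7],"yaw":0},{"grip":1,"slide":[0,0,0],"yaw":0},{"grip":1,"slide":[0,0,0],"yaw":0}]'
cat > ov2.py <<'E'
from fit import *
from scipy.spatial.transform import Rotation as R
o=manip.get_obs();M=R.from_quat(o['ee_rot']).as_matrix()
l=o['position']-np.array([.0022,-.0002,.072]); print(o['position'].round(4),l.round(4))
im=np.mean([manip.camera("side") for _ in range(3)],0).astype(np.uint8); cv2.imwrite("pics/h.png",im)
x0,y0,k=215,160,8
def ell(c,z,r,col,img):
    t=np.linspace(0,2*np.pi,80); p=np.array([proj("side",[c[0]+r*np.cos(u),c[1]+r*np.sin(u),z]) for u in t])
    cv2.polylines(img,[(((p-[x0,y0]+.5)*k-.5)).round().astype(int)],True,col,1)
a=cv2.resize(im[y0:y0+95,x0:x0+48],None,fx=6,fy=6,interpolation=cv2.INTER_CUBIC); k=6
b=a.copy()
for z,r in((.026,.0305),(.014,.0305),(.058,.024)): ell(l,l[2]+z,r,(0,255,255),b)
for z,r in((.09,.027),(0,.0325)): ell([.499,.024],z,r,(0,0,255),b)
cv2.imwrite("pics/h_ov.png",np.hstack([a,b]))
E
python3 ov2.py
```

```text
clock: 15.8
position: [0.5008, 0.0244, 0.1716]
ee_rot: [1.0, 0.001, -0.019, -0.002]
ft_force: [-0.4, 0.4, -1.3]
grip_width: 0.686
grasp_force: 43.4
[0.5008 0.0244 0.1716] [0.4986 0.0246 0.0996]
```

View pics/h_ov.png

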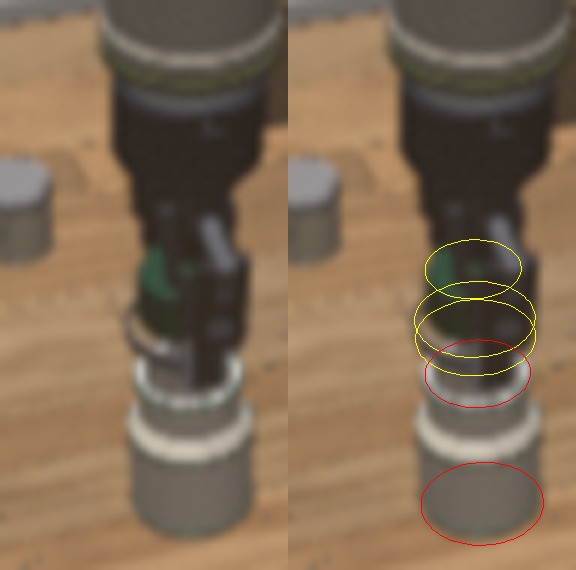

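The last picture shows lid and cap held level over the shaker mouth; projected outlines agree with it within about 1 px (rim ellipse centre about crop x 478, y 374). Slight shift to +y, then lowering with force checks.

```bash
python3 -m jog '[{"grip":1,"slide":[0,-0.2,0.5],"yaw":0},{"grip":1,"slide":[0,0,0.5],"yaw":0},{"grip":1,"slide":[0,0,0],"yaw":0},{"grip":1,"slide":[0,0,0],"yaw":0}]'; python3 -m jog '[{"grip":1,"slide":[0,0,0.3],"yaw":0},{"grip":1,"slide":[0,0,0],"yaw":0},{"grip":1,"slide":[0,0,0],"yaw":0}]';  python3 -m jog '[{"grip":1,"slide":[0,0,0.2],"yaw":0},{"grip":1,"slide":[0,0,0.1],"yaw":0},{"grip":1,"slide":[0,0,0],"yaw":0}]'
```

```text
clock: 16.35
position: [0.5006, 0.0279, 0.1616]
ee_rot: [1.0, 0.002, -0.019, -0.003]
ft_force: [0.7, 0.1, 3.2]
grip_width: 0.685
grasp_force: 43.7
clock: 16.65
position: [0.5003, 0.0271, 0.1583]
ee_rot: [1.0, 0.001, -0.019, -0.002]
ft_force: [0.1, -2.9, 1.1]
grip_width: 0.686
grasp_force: 44.6
clock: 16.95
position: [0.4998, 0.0276, 0.155]
ee_rot: [1.0, 0.002, -0.02, -0.003]
ft_force: [0.5, -1.8, -1.5]
grip_width: 0.688
grasp_force: 43.6
```

```bash
python3 -m jog '[{"grip":1,"slide":[0,0.2,0],"yaw":0},{"grip":1,"slide":[0,0,0],"yaw":0},{"grip":1,"slide":[0,0,0],"yaw":0}]'; python3 -m jog '[{"grip":1,"slide":[0,0,0.2],"yaw":0},{"grip":1,"slide":[0,0,0.1],"yaw":0},{"grip":1,"slide":[0,0,0],"yaw":0}]';  python3 -m jog '[{"grip":1,"slide":[0,0,0.2],"yaw":0},{"grip":1,"slide":[0,0,0.1],"yaw":0},{"grip":1,"slide":[0,0,0],"yaw":0},{"grip":1,"slide":[0,0,0],"yaw":0}]'
```

```text
clock: 17.25
position: [0.5001, 0.0255, 0.1553]
ee_rot: [1.0, 0.002, -0.019, -0.003]
ft_force: [0.2, -1.3, -1.7]
grip_width: 0.684
grasp_force: 43.6
clock: 17.55
position: [0.5, 0.0256, 0.1523]
ee_rot: [1.0, 0.002, -0.019, -0.003]
ft_force: [0.1, -0.9, -2.0]
grip_width: 0.683
grasp_force: 43.6
clock: 17.95
position: [0.4998, 0.0256, 0.1493]
ee_rot: [1.0, 0.002, -0.019, -0.003]
ft_force: [1.1, -1.8, -1.8]
grip_width: 0.682
grasp_force: 43.6
```

```bash
python3 -m jog '[{"grip":1,"slide":[0,0,0.1],"yaw":0},{"grip":1,"slide":[0,0,0],"yaw":0},{"grip":1,"slide":[0,0,0],"yaw":0}]'; python3 -m jog '[{"grip":1,"slide":[0,0,0.1],"yaw":0},{"grip":1,"slide":[0,0,0],"yaw":0},{"grip":1,"slide":[0,0,0],"yaw":0}]'
```

```text
clock: 18.25
position: [0.5001, 0.0254, 0.1487]
ee_rot: [1.0, 0.002, -0.019, -0.003]
ft_force: [0.7, -3.0, 1.6]
grip_width: 0.688
grasp_force: 43.9
clock: 18.55
position: [0.5004, 0.0248, 0.1482]
ee_rot: [1.0, 0.001, -0.018, -0.002]
ft_force: [-0.2, -5.9, 7.4]
grip_width: 0.684
grasp_force: 44.5
```

```bash
python3 -m jog '[{"grip":1,"slide":[0,0.1,0],"yaw":0},{"grip":1,"slide":[0,0,0],"yaw":0},{"grip":1,"slide":[0,0,0],"yaw":0}]'; python3 -m jog '[{"grip":1,"slide":[0,0,0.1],"yaw":0},{"grip":1,"slide":[0,0,0],"yaw":0},{"grip":1,"slide":[0,0,0],"yaw":0}]'
```

```text
clock: 18.85
position: [0.5004, 0.0244, 0.1481]
ee_rot: [1.0, 0.001, -0.018, -0.003]
ft_force: [0.8, -4.0, 4.8]
grip_width: 0.682
grasp_force: 44.2
clock: 19.15
position: [0.5005, 0.0244, 0.148]
ee_rot: [1.0, 0.002, -0.018, -0.003]
ft_force: [-5.1, -3.3, 16.6]
grip_width: 0.685
grasp_force: 45.2
```

```bash
python3 -m jog '[{"grip":-0.5,"slide":[0,0,0],"yaw":0},{"grip":-0.7,"slide":[0,0,0],"yaw":0},{"grip":-1,"slide":[0,0,0],"yaw":0},{"grip":-1,"slide":[0,0,0],"yaw":0},{"grip":-1,"slide":[0,0,0],"yaw":0}]' 20;  python3 -m jog '[{"grip":-1,"slide":[0,0,-1],"yaw":0},{"grip":-1,"slide":[0,0,-1],"yaw":0},{"grip":-1,"slide":[-0.1,0,-1],"yaw":0},{"grip":-1,"slide":[0,0,0],"yaw":0},{"grip":-1,"slide":[0,0,0],"yaw":0}]'
python3 - <<'E'
from fit import *
o=manip.get_obs();print(o['position'].round(4))
im=np.mean([manip.camera("side") for _ in range(3)],0).astype(np.uint8); cv2.imwrite("pics/r.png",im)
b,g,r=[im[...,i].astype(int) for i in range(3)]
m=(g>r+3)&(g>b); m[:185]=0;m[230:]=0;m[:,:225]=0;m[:,270:]=0
ys,xs=np.where(m);print("green",len(xs),xs.min(),xs.max(),ys.min(),ys.max())
for c in((.4985,.0245),):
  for u in np.linspace(0,2*np.pi,9)[:-1]: print(proj("side",[c[0]+.024*np.cos(u),c[1]+.024*np.sin(u),.134]).round(1),end=" ")
for r_ in manip.masks_of("shaker","side")[:1]:
    ys,xs=np.where(r_["region"]);print("sh",r_["conf"],xs.min(),xs.max(),ys.min(),ys.max())
E
```

```text
clock: 19.65
position: [0.4997, 0.0248, 0.1463]
ee_rot: [1.0, 0.002, -0.019, -0.003]
ft_force: [-0.0, -0.4, -0.1]
grip_width: 1.002
grasp_force: 0.0
clock: 20.15
position: [0.5001, 0.0246, 0.1769]
ee_rot: [1.0, 0.002, -0.019, -0.003]
ft_force: [0.0, 0.2, -0.3]
grip_width: 0.994
grasp_force: 0.0
[0.5001 0.0246 0.1769]
green 55 239 245 207 216
[253.2 209. ] [249.4 206.1] [243.4 205.8] [238.7 208.3] [237.9 212.1] [241.7 215. ] [247.8 215.3] [252.6 212.8] sh 0.76 236 256 226 248
```

Cap top sits at the pixels expected for a fully seated lid (columns 238+, rows 206–216). Now gripping the cap alone.

```bash
python3 -m jog '[{"grip":-0.3,"slide":[0,0,0],"yaw":0},{"grip":-0.1,"slide":[0,0,0],"yaw":0},{"grip":0.1,"slide":[0,0,0],"yaw":0},{"grip":1,"slide":[0,0,0],"yaw":0},{"grip":1,"slide":[0,0,0],"yaw":0},{"grip":1,"slide":[0,0,0],"yaw":0},{"grip":1,"slide":[0,0,0],"yaw":0}]' 20
```

```text
clock: 21.05
position: [0.5001, 0.0245, 0.1765]
ee_rot: [1.0, 0.002, -0.019, -0.003]
ft_force: [0.4, 0.8, 1.3]
grip_width: 0.557
grasp_force: 20.8
```

```bash
python3 -m jog '[{"grip":1,"slide":[-0.02,0,-0.4],"yaw":0},{"grip":1,"slide":[-0.02,0,-0.5],"yaw":0},{"grip":1,"slide":[-0.03,0,-0.7],"yaw":0},{"grip":1,"slide":[-0.04,0,-1],"yaw":0},{"grip":1,"slide":[-0.04,0,-1],"yaw":0},{"grip":1,"slide":[-0.08,0,-2],"yaw":0},{"grip":1,"slide":[-0.08,0,-2],"yaw":0},{"grip":1,"slide":[0,0,0],"yaw":0}]'; python3 -m jog '[{"grip":1,"slide":[-0.08,0,-2],"yaw":0},{"grip":1,"slide":[-0.1,0,-3],"yaw":0},{"grip":1,"slide":[-0.1,0,-2],"yaw":0},{"grip":1,"slide":[0,0,-1],"yaw":0},{"grip":1,"slide":[0,0,0],"yaw":0},{"grip":1,"slide":[0,0,0],"yaw":0}]'
python3 - <<'E'
from fit import *
o=manip.get_obs();p=o['position'];print(p.round(4))
im=np.mean([manip.camera("side") for _ in range(3)],0).astype(np.uint8); cv2.imwrite("pics/e.png",im)
b,g,r=[im[...,i].astype(int) for i in range(3)]
m=(g>r+3)&(g>b); m[:120]=0;m[235:]=0;m[:,:225]=0;m[:,270:]=0
ys,xs=np.where(m);print("green",len(xs),xs.min(),xs.max(),ys.min(),ys.max(),"exp captop",proj("side",[p[0]-.002,p[1],p[2]-.043]))
for t in("shaker","sieve_lid","cap"):
  for q in manip.masks_of(t,"side")[:5]:
    ys,xs=np.where(q["region"]);print(t,round(q["conf"],2),xs.min(),xs.max(),ys.min(),ys.max())
for n,z,rr in(("base",0,.0325),("ringtop",.102,.0305),("dome top",.12,.0185)):
    P=np.array([proj("side",[.4985+rr*np.cos(u),.0245+rr*np.sin(u),z]) for u in np.linspace(0,6.28,40)]);print(n,P.min(0).round(1),P.max(0).round(1))
gray=cv2.cvtColor(im,cv2.COLOR_BGR2GRAY); print(gray[200:256:2,240:254:3].T.tolist())
print(cv2.cvtColor(im,cv2.COLOR_BGR2HSV)[200:256:2,246,1].tolist())
E
```

```text
clock: 21.85
position: [0.501, 0.0241, 0.2558]
ee_rot: [1.0, 0.002, -0.017, -0.003]
ft_force: [0.7, -1.1, -0.7]
grip_width: 0.555
grasp_force: 20.8
clock: 22.45
position: [0.4997, 0.0237, 0.3315]
ee_rot: [1.0, 0.002, -0.02, -0.003]
ft_force: [-0.1, -0.6, -0.8]
grip_width: 0.557
grasp_force: 20.9
[0.4997 0.0237 0.3315]
green 56 236 242 164 173 exp captop [243.93794083 168.25446238]
shaker 0.82 236 256 220 248
sieve_lid 0.46 237 255 213 227
cap 0.8 246 265 326 347
cap 0.59 236 252 165 181
cap 0.59 287 306 343 365
cap 0.54 320 338 313 333
base [236.5 236.5] [256.9 250.3]
ringtop [235.9 212.4] [255.8 225.1]
dome top [239.6 210.3] [251.8 218. ]
[[137, 136, 135, 141, 152, 144, 138, 123, 121, 113, 99, 96, 92, 70, 98, 107, 168, 186, 107, 100, 100, 101, 100, 97, 110, 131, 141, 156], [137, 140, 140, 149, 152, 145, 132, 103, 130, 138, 88, 93, 96, 71, 85, 104, 122, 188, 155, 99, 103, 103, 104, 104, 98, 126, 149, 159], [136, 140, 142, 149, 149, 143, 116, 92, 131, 140, 90, 87, 107, 76, 86, 106, 114, 191, 165, 102, 105, 106, 106, 106, 104, 129, 157, 156], [134, 138, 144, 149, 148, 140, 131, 134, 138, 120, 81, 98, 93, 69, 91, 104, 123, 182, 145, 103, 106, 105, 105, 105, 98, 138, 157, 153], [130, 129, 140, 150, 147, 140, 129, 105, 101, 127, 114, 102, 74, 72, 96, 105, 165, 170, 108, 102, 102, 102, 101, 100, 106, 154, 158, 148]]
[115, 113, 106, 94, 94, 89, 50, 73, 20, 11, 21, 38, 27, 38, 45, 43, 40, 32, 30, 42, 45, 45, 45, 43, 38, 105, 107, 107]
```

```bash
python3 -c "
from workcell import manip
print(manip.hand_in())"
```

```text
the job is handed in; nothing more can be done
None
```

I handed the job in at about 22.5 s: the lamp is swung well clear, the sieve lid is seated on the shaker, and the green cap is held about 15 cm above it, confirmed by camera and force readings; one uncertain point is a 48 N wrist-force peak during the lamp swing, which I put down to the fingers on the knob when a joint limit tilted the tool, not the gripper body (40 N limit).

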